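Click shut the four wings of the clip-lid box on the altar

ROBOT

A 7-joint arm with a two-finger parallel gripper is mounted at the origin on the work surface. World frame = base frame: x ahead of the robot, y to its left, z up, the work surface at z = 0. Lengths are in m, angles in rad, forces in N, time in s.
With the tool pointing down it reaches from about 0.425 to 0.875 m from the base axis. Payload 4.7 kg.
Tool frame: the origin (TCP) lies on the centre line of the jaws, within the pads' length; the fingertips stand manip.tip_extent ahead of it and the grasp point (between the pads) is the TCP (manip.tip_extent is the distance from the TCP to the fingertips, in m); z points along the fingers, y is the line along which they close (so a half turn about z gives the same grasp; the last joint's range is limited). The gripper opens to 87 mm and grips with 3 to 60 N. Pads are 19 mm wide; open, the fingers measure 117 mm over their backs; the gripper's body (75 mm by 190 mm) begins 51 mm behind the grasp point.
Start: joints at [-1.201, 0.321, -0.07, 1.45, 0.023, 1.371, -0.057], TCP at [0.226, 0.609, 0.242] pointing down, gripper open.
Joint ranges: [-2.86, 2.86], [-0.3, 2.09], [-1.38, 1.24], [0.06, 2.45], [-1.56, 4.7], [0.09, 2.05], [-2.69, 2.69]. Speed limits (rad/s): [2.57, 2.57, 3.14, 3.14, 3.14, 3.14, 3.14].

INTERFACE

Orientations are given as a unit quaternion [x, y, z, w].
In Python, from station import manip, imaging gives the robot as it stands.
- The arm moves only by the shell command python3 -m pendant 'ROWS' [FORCE]. ROWS is JSON, a list that holds one entry, the list of rows, each a list of 7 numbers: the shift along the tool's x, y, z in m, then the turn, a rotation vector about the tool's x, y, z in degrees, then the opening in per cent of the stroke, from 0 (shut) to 100 (fully open). A call has 1 to 5 rows; each row shifts and turns the commanded pose from where the row before left it, along the tool's axes as they then stand; what a row does not reach is not made up. A row lasts 1/10 s, in which the tool goes at most 50 mm and 8.59 degrees, less where a joint would pass 70% of its speed; a pose out of reach is approached as far as the arm can. A call with a gripper value outside its range is refused whole. The fingers move at their own pace and stop on an object; FORCE is the grip in N (left out, the last holds). Time passes only in rows, so rows that do not move let the fingers close. It gives the time, the measured TCP pose, the force, the opening and the grip force at its end, in the units of the state.
- manip.observe(): the state, without advancing time (a new reading comes with each control period).
- imaging.read_camera(name): name is "scene" or "top"; returns (picture, depth): 384x512x3 uint8, blue, green, red; 384x512 float32, m along the optical axis (not along the pixel's ray), 0 where there is no reading.
- imaging.camera_info(name): a dict with "intrinsics" (3x3 intrinsics, pixels), "rvec" (rotation vector, rad) and "tvec" (3), from world to camera coordinates, as OpenCV has them. Camera axes: x right, y down, z forward; pixel columns grow to the right and rows downward; lengths in m; the calibration is good to about 2 mm. A picture is of the moment at which its call begins. camera_info takes no time and is no camera call.
- manip.close_job(): hands the job in; it is judged then, once.
The state is a dict: "t": time; "qpos": joint angles; "joint_vel": joint speeds; "effort": joint torques, N m; "tcp_pos": TCP position; "tool_rot": TCP orientation; "contact_force": force on the tool from outside, world axes, zero at the start; "wrist_torque": the same for the moment, N m; "gripper_width": finger opening in m; "gripper_force": force on a finger pad.
Only numpy, scipy, OpenCV 4.12 (cv2) and the standard library are available. Lean on these libraries where they do the work, as an engineer would, in place of code of your own. Each camera call takes 0.05 s, during which the arm holds its last target. There are 200 camera calls.

TASK

The lid of the clear storage box on the altar is on, but its four locking wings still stick out. Press each wing down and in against the side of the box with the fingertips until all four have clicked shut. Do not pick up or lift the box or shove it away from its place, and leave everything else on the altar standing where it is.

Things in the scene. Friction and masses are not known exactly. Their poses are not given: they have to be found in the camera images.
- box: Clip-lid box: clear tub 127 x 183 x 75 mm full of brass candle holders, pale lid 144 (x) x 200 (y) mm lying seated on it, lid border 85 mm above the table. About 2.6 kg, loose, slides at a push of 10 to 20 N. Origin: centre of the underside; x away from the robot, y to its left, turned at most 26 degrees. Hinged to the middle of each lid edge is a wing of the same pale plastic.
- lid_top (a point): Centre of the lid's top, 83 mm above the table. Fixed to the box, axes as the box. No bystander stands within 25 mm of the swung-out wings; the small ones by the box stand off its corners.
- wing_front (a joint): Wing on the long side towards the robot (the box's -x side). Rad: 0 = clicked shut, flat against the tub wall; 1.57 = straight out, level; starts at 1.25 to 1.85. It swings easily and stays where it is left, down to about 0.35; from there a catch resists with about 6 N at the free edge and springs it back if let go, until below about 0.1 it snaps to 0 and stays.
- lip_front (a point): Middle of the free edge of the front wing, on its outer face (the upper one while it sticks out). Wing: 110 mm wide along the lid edge, 24 mm from hinge to free edge, 3 to 4 mm thick; middle of the hinge line at (-72.5, 0, 78) mm in the box frame. Shut, the outer face lies 4 mm outside the hinge line and the free edge 54 mm above the table.
- wing_back (a joint): Wing on the long side away from the robot (the box's +x side). Rad: 0 = clicked shut, flat against the tub wall; 1.57 = straight out, level; starts at 1.25 to 1.85. It swings easily and stays where it is left, down to about 0.35; from there a catch resists with about 6 N at the free edge and springs it back if let go, until below about 0.1 it snaps to 0 and stays.
- lip_back (a point): Middle of the free edge of the back wing, on its outer face (the upper one while it sticks out). Wing: 110 mm wide along the lid edge, 24 mm from hinge to free edge, 3 to 4 mm thick; middle of the hinge line at (72.5, 0, 78) mm in the box frame. Shut, the outer face lies 4 mm outside the hinge line and the free edge 54 mm above the table.
- wing_left (a joint): Wing on the short side to the robot's left (the box's +y side). Rad: 0 = clicked shut, flat against the tub wall; 1.57 = straight out, level; starts at 1.25 to 1.85. It swings easily and stays where it is left, down to about 0.35; from there a catch resists with about 6 N at the free edge and springs it back if let go, until below about 0.1 it snaps to 0 and stays.
- lip_left (a point): Middle of the free edge of the left wing, on its outer face (the upper one while it sticks out). Wing: 76 mm wide along the lid edge, 24 mm from hinge to free edge, 3 to 4 mm thick; middle of the hinge line at (0, 100.5, 78) mm in the box frame. Shut, the outer face lies 4 mm outside the hinge line and the free edge 54 mm above the table.
- wing_right (a joint): Wing on the short side to the robot's right (the box's -y side). Rad: 0 = clicked shut, flat against the tub wall; 1.57 = straight out, level; starts at 1.25 to 1.85. It swings easily and stays where it is left, down to about 0.35; from there a catch resists with about 6 N at the free edge and springs it back if let go, until below about 0.1 it snaps to 0 and stays.
- lip_right (a point): Middle of the free edge of the right wing, on its outer face (the upper one while it sticks out). Wing: 76 mm wide along the lid edge, 24 mm from hinge to free edge, 3 to 4 mm thick; middle of the hinge line at (0, -100.5, 78) mm in the box frame. Shut, the outer face lies 4 mm outside the hinge line and the free edge 54 mm above the table.
- jar: Glass jar, 86 mm across, 115 mm tall, with a wire-clamped glass flip lid, shut. Origin: centre of its underside. A bystander, to be left where it stands.
- monk: Seated ceramic monk figurine, 66 mm across, 95 mm tall. Origin: centre of its underside. A bystander, to be left where it stands.
- tray: Red plastic tray, 110 by 160 by 18 mm. Origin: centre of its underside. A bystander, to be left where it stands.
- tray_cup: White cup standing in the tray, 48 mm across, 34 mm tall. Origin: centre of its underside. A bystander, to be left where it stands.
- incense_pot: Brass incense pot on a square mat, 64 mm across, 52 mm tall. Origin: centre of its underside. A bystander, to be left where it stands.
- water_cup: Brass cup near the far right corner of the box, 52 mm across, 42 mm tall. Origin: centre of its underside. A bystander, to be left where it stands.
- led_candle: Small candle-shaped lamp near the near left corner of the box, 42 mm across, 47 mm tall. Origin: centre of its underside. A bystander, to be left where it stands.
There are look-alikes about, which are no part of the job. Of the things like the box, leave any that is brown; of the rest the smaller one is meant.

How it is judged:
By the outcome, as a careful person would: the job done as asked, in the order asked, and still so for the second after the job is handed in, with the robot touching nothing.
It also fails if it takes over 54 s, if anything falls off the work surface, if the arm or the gripper's body presses on something with over 40 N, if the wrist force passes 120 N, or if a joint passes its speed limit or range.

## Working session

There is one attempt and no reset: what is moved stays moved. The work goes in short steps, Python scripts to look and compute and a shell command to move; the robot and the scene stay as the last step left them, time stands still between calls to the robot, and variables do not carry over. Pictures are saved under pics/ and viewed, at most 10 in all, crops included, and the job is handed in when it is done.

```bash
mkdir -p pics; ls
python3 - <<'E'
from station import manip, imaging
import cv2,numpy as np
print(manip.observe(), manip.tip_extent)
for n in("scene","top"):
    p,d=imaging.read_camera(n); cv2.imwrite(f"pics/{n}0.png",p); np.savez(f"{n}0.npz",p=p,d=d)
    i=imaging.camera_info(n); print(n,i)
E
```

```text
pics
{'t': 0.0, 'qpos': array([-1.2008798 ,  0.32186299, -0.07010151,  1.45168486,  0.02264187,
        1.37080111, -0.05691348]), 'joint_vel': array([-0.00046007, -0.00012668,  0.00060842,  0.00174331, -0.00013588,
        0.00098265, -0.0004664 ]), 'effort': array([ 1.11337145e-04, -4.91291070e+01, -4.03765664e-01, -3.12535071e+01,
       -6.38781628e-02,  4.37754253e-02,  1.75299974e-04]), 'tcp_pos': array([0.22629783, 0.60877591, 0.24043071]), 'tool_rot': array([ 1.76950688e-01,  9.84219226e-01, -9.78555875e-04, -1.07671669e-04]), 'contact_force': array([ 0.22038844, -0.06885067, -0.1287641 ]), 'wrist_torque': array([-0.04050023,  0.01242082, -0.02948783]), 'gripper_force': 0.0, 'gripper_width': 0.08717352320721933} 0.019
scene {'intrinsics': array([[491.11198746,   0.        , 252.05901132],
       [  0.        , 491.11198746, 180.48260833],
       [  0.        ,   0.        ,   1.        ]]), 'rvec': array([ 0.93513476,  2.50348227, -1.06236217]), 'tvec': array([ 0.35486655, -0.15693814,  1.59672573])}
top {'intrinsics': array([[465.10490131,   0.        , 250.06367163],
       [  0.        , 465.10490131, 200.93920187],
       [  0.        ,   0.        ,   1.        ]]), 'rvec': array([ 2.20657241, -2.18055048,  0.11759871]), 'tvec': array([-0.02118808,  0.50489078,  1.31957041])}
```

View pics/top0.png

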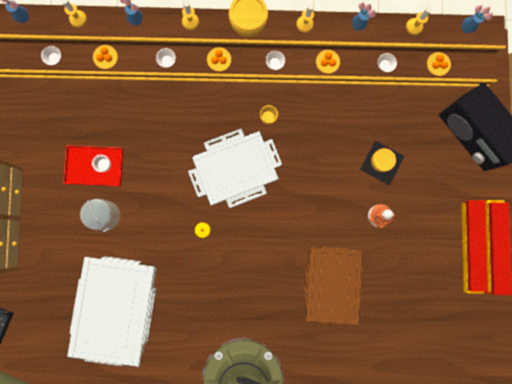

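View pics/scene0.png

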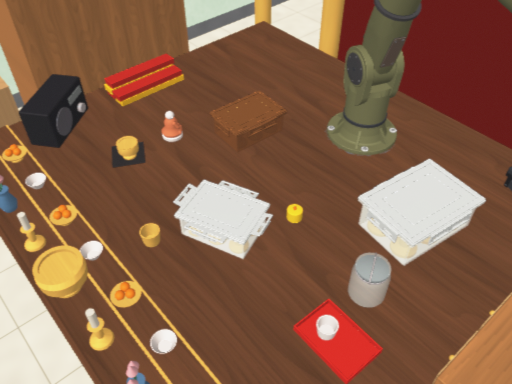

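```bash
cat > h.py <<'E'
import cv2,numpy as np
from station import manip, imaging
def cam(n):
    i=imaging.camera_info(n); return i["intrinsics"],cv2.Rodrigues(i["rvec"])[0],np.ravel(i["tvec"])
def onplane(n,px,z):
    K,R,t=cam(n); px=np.atleast_2d(px).astype(float)
    d=np.c_[px,np.ones(len(px))]@np.linalg.inv(K).T@R; c=-R.T@t
    return c+d*((z-c[2])/d[:,2:])
def proj(n,P):
    K,R,t=cam(n); q=(np.atleast_2d(P)@R.T+t)@K.T; return q[:,:2]/q[:,2:]
def cloud(n,d):
    K,R,t=cam(n); v,u=np.indices(d.shape); X=np.dstack([u,v,np.ones_like(u)])@np.linalg.inv(K).T*d[...,None]
    return (X-t)@R
E
python3 - <<'E'
from h import *
print("tcp px",proj("top",manip.observe()["tcp_pos"]),proj("scene",manip.observe()["tcp_pos"]),proj("top",[0,0,0]))
f=np.load("top0.npz");p,d=f["p"],f["d"]
X=cloud("top",d)
m=(p.min(2)>150).astype(np.uint8)*255; m[:,:180]=0;m[:,295:]=0;m[:115]=0;m[215:]=0
o=cv2.morphologyEx(m,cv2.MORPH_OPEN,np.ones((25,25)))
# keep central blob via rotated-kernel opening
c=max(cv2.findContours(m,0,2)[0],key=cv2.contourArea); a=cv2.minAreaRect(c);print(a)
for k in (13,17,21):
  K=cv2.getStructuringElement(cv2.MORPH_ELLIPSE,(k*2+1,k*2+1))
  oo=cv2.morphologyEx(cv2.morphologyEx(m,cv2.MORPH_CLOSE,np.ones((3,3))),cv2.MORPH_OPEN,K)
  c=max(cv2.findContours(oo,0,2)[0],key=cv2.contourArea)
  W=onplane("top",c[:,0],.085)[:,:2]
  print(k,cv2.minAreaRect((W*1000).astype(np.float32)))
h=(X[...,2]>.06)&(m>0); print(np.percentile(X[...,2][h],[5,50,95]))
s=np.load("scene0.npz")["p"]
A=cv2.resize(p[115:215,175:300],None,fx=4.8,fy=4.8,interpolation=2);B=cv2.resize(s[170:265,160:285],None,fx=1.6*1.5,fy=2.4,interpolation=2)
A=cv2.resize(p[120:215,180:290],(500,432),interpolation=2);B=cv2.resize(s[172:262,165:285],(300,225),interpolation=2)
out=np.zeros((432,800,3),np.uint8);out[:,:500]=A;out[:225,500:]=B;cv2.imwrite("pics/crop.png",out)
E
```

```text
tcp px [[-16.82449618 309.43385733]] [[539.15056066 226.8184632 ]] [[242.5955756  378.89649266]]
((234.61260986328125, 167.78955078125), (70.0556869506836, 90.2491226196289), 68.74949645996094)
13 ((592.0845947265625, 28.583221435546875), (224.36058044433594, 198.1343994140625), 78.16678619384766)
17 ((592.39697265625, 30.072128295898438), (205.70162963867188, 209.8036346435547), 64.10850524902344)
21 ((592.6629028320312, 29.8419189453125), (193.29737854003906, 213.75537109375), 56.9901237487793)
[0.07822228 0.08337865 0.08823314]
```

View pics/crop.png

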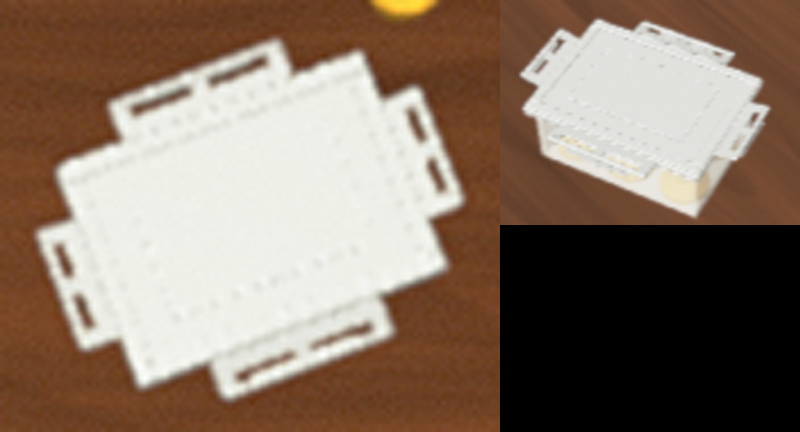

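The box-like things are the small white one at top-view pixel (236,168), the large white one at (113,311) and the brown one at (333,285). The target is (236,168): it isn't brown and it's the smaller of the two white boxes. The crop confirms this. It shows four pale wings sticking out, with the lid corners at crop pixels (57,170), (362,53), (447,268) and (140,388).

```bash
cat >> h.py <<'E'
def crop(pts): return np.array(pts)/[500/110,432/95]+[180-.4,120-.4]
def pose(W):  # W: left-back,right-back,right-front,left-front corners
    W=W[:,:2]; L=np.array([[72,100],[72,-100],[-72,-100],[-72,100]])/1000.
    c=W.mean(0); H=L.T@(W-c); th=np.arctan2(H[0,1]-H[1,0],H[0,0]+H[1,1])
    R=np.array([[np.cos(th),-np.sin(th)],[np.sin(th),np.cos(th)]]); return c,th,R,(W-c-L@R.T)*1000
E
python3 - <<'E'
from h import *
C=crop([(57,170),(362,53),(447,268),(140,388)])
c,th,R,e=pose(onplane("top",C,.085)); print(c,np.degrees(th),e)
np.savez("pose.npz",c=c,th=th)
E=crop([(108,102),(280,40),(415,88),(463,205),(225,400),(393,330),(38,232),(85,350)])
print("lips box frame",((onplane("top",E,.08)[:,:2]-c)@R*1000).round())
s=manip.observe()
# tool turn: tool y now -> box x
from scipy.spatial.transform import Rotation as Q
y=Q.from_quat(s["tool_rot"]).apply([0,1,0]); print("turn about tool z (deg)",np.degrees(np.arctan2(y[1],y[0])-th))
p0=s["tcp_pos"]
Rt=Q.from_quat(s["tool_rot"])
for n,b in dict(front=(-.1015,0),back=(.1015,0),left=(0,.124),right=(0,-.124)).items():
    w=c+R@np.array(b); print(n,w, "tool shift now", Rt.inv().apply(np.r_[w,.13]-p0).round(4), np.hypot(*w))
E
```

```text
[0.59101491 0.02892392] 22.05978011969154 [[-0.94429504 -1.28988211]
 [-0.96250282 -0.1443665 ]
 [ 1.04087597  1.12633554]
 [ 0.8659219   0.30791307]]
lips box frame [[ 100.   55.]
 [  98.  -56.]
 [  40. -123.]
 [ -38. -123.]
 [ -96.   55.]
 [ -93.  -55.]
 [  40.  124.]
 [ -37.  123.]]
turn about tool z (deg) 47.55541543631932
front [ 0.49694547 -0.00919682] tool shift now [-0.469  -0.4849  0.1114] 0.4970305667347351
back [0.68508435 0.06704466] tool shift now [-0.6188 -0.3479  0.1112] 0.688357140859861
left [0.54444376 0.14384619] tool shift now [-0.4602 -0.3249  0.1112] 0.5631258634968589
right [ 0.63758606 -0.08599835] tool shift now [-0.6276 -0.5079  0.1115] 0.6433596968277788
```

```bash
python3 -m pendant '[[[-0.038,-0.027,0,0,0,0,0],[-0.038,-0.027,0,0,0,0,0],[-0.038,-0.027,0,0,0,0,0],[-0.038,-0.027,0,0,0,0,0]]]' 40 
python3 -m pendant '[[[-0.038,-0.027,0,0,0,0,0],[-0.038,-0.027,0,0,0,0,0],[-0.038,-0.027,0,0,0,0,0],[-0.038,-0.027,0,0,0,0,0]]]'
python3 -m pendant '[[[-0.038,-0.027,0,0,0,0,0],[-0.038,-0.027,0,0,0,0,0],[-0.038,-0.027,0,0,0,0,0],[-0.038,-0.027,0,0,0,0,0]]]'
python3 -m pendant '[[[0,0,0,0,0,8,0],[0,0,0,0,0,8,0],[0,0,0,0,0,8,0]]]'
python3 -m pendant '[[[0,0,0.02,0,0,8,0],[0,0,0.02,0,0,8,0],[0,0,0.02,0,0,7.55,0],[0,0,0,0,0,0,0],[0,0,0,0,0,0,0]]]'
cat > go.py <<'E'
import sys
from h import *
from scipy.spatial.transform import Rotation as Q
f=np.load("pose.npz");c,th=f["c"],float(f["th"])
R=np.array([[np.cos(th),-np.sin(th)],[np.sin(th),np.cos(th)]])
s=manip.observe();Rt=Q.from_quat(s["tool_rot"])
print("t",s["t"],"tcp in box mm",(R.T@(s["tcp_pos"][:2]-c)*1000).round(1),"tip z",round((s["tcp_pos"][2]-.019)*1000,1),"F",s["contact_force"].round(1),"w",s["gripper_width"])
x,y,z=Rt.as_matrix().T
print("yaw err",np.degrees(np.arctan2(y[1],y[0])-th).round(2),"z",z.round(3))
if len(sys.argv)>1:
    b=np.array(list(map(float,sys.argv[1:4])))/1000
    print("shift",Rt.inv().apply(np.r_[c+R@b[:2],b[2]+.019]-s["tcp_pos"]).round(4))
E
python3 go.py 0 124 105
```

```text
t: 0.5
tcp_pos: [0.332, 0.4533, 0.2411]
tool_rot: [0.177, 0.984, -0.0, -0.0]
contact_force: [0.6, -0.0, -0.2]
gripper_width: 0.0627
gripper_force: 0.0
t: 0.9
tcp_pos: [0.4368, 0.299, 0.2414]
tool_rot: [0.177, 0.984, -0.0, -0.0]
contact_force: [0.4, 0.1, 0.2]
gripper_width: 0.0307
gripper_force: 0.0
t: 1.3
tcp_pos: [0.5416, 0.145, 0.2414]
tool_rot: [0.177, 0.984, 0.0, -0.0]
contact_force: [0.9, 0.0, 0.2]
gripper_width: 0.0029
gripper_force: 0.0
t: 1.6
tcp_pos: [0.5409, 0.1461, 0.241]
tool_rot: [0.381, 0.925, -0.0, -0.0]
contact_force: [0.4, -0.6, -0.1]
gripper_width: 0.0005
gripper_force: 0.0
t: 2.1
tcp_pos: [0.5408, 0.1467, 0.1815]
tool_rot: [0.557, 0.83, -0.0, -0.0]
contact_force: [1.6, 0.8, -0.1]
gripper_width: 0.0005
gripper_force: 0.0
t 2.1 tcp in box mm [ -2.3 128. ] tip z 162.5 F [ 1.6  0.8 -0.1] w 0.0004996804532448787
yaw err 0.19 z [-0.001 -0.    -1.   ]
shift [-0.004   0.0023  0.0575]
```

```bash
python3 -m pendant '[[[-0.004,0.002,0.03,0,0,0,0],[0,0,0.025,0,0,0,0],[0,0,0.01,0,0,0,0],[0,0,0.01,0,0,0,0]]]'
python3 -m pendant '[[[0,0,0.01,0,0,0,0],[0,0,0.01,0,0,0,0],[0,0,0.01,0,0,0,0],[0,0,0,0,0,0,0]]]'
python3 go.py 0 113 50
```

```text
t: 2.5
tcp_pos: [0.545, 0.1441, 0.1071]
tool_rot: [0.558, 0.83, 0.001, 0.0]
contact_force: [-0.1, 0.6, 0.5]
gripper_width: 0.0004
gripper_force: 0.0
t: 2.9
tcp_pos: [0.5434, 0.1436, 0.0751]
tool_rot: [0.559, 0.829, -0.001, -0.001]
contact_force: [0.0, -0.2, -0.5]
gripper_width: 0.0005
gripper_force: 0.1
t 2.9 tcp in box mm [ -1.1 124.1] tip z 56.1 F [ 0.  -0.2 -0.5] w 0.00048145627950863814
yaw err 0.02 z [-0.002 -0.001 -1.   ]
shift [-0.0111  0.0011  0.0061]
```

```bash
python3 -m pendant '[[[0,0,0.006,0,0,0,0],[-0.003,0,0,0,0,0,0],[-0.003,0,0,0,0,0,0],[0,0,0,0,0,0,0]]]'; python3 go.py
python3 -m pendant '[[[-0.002,0,0,0,0,0,0],[-0.001,0,0,0,0,0,0],[0,0,0,0,0,0,0]]]'; python3 go.py
```

```text
t: 3.3
tcp_pos: [0.5452, 0.1408, 0.0698]
tool_rot: [0.558, 0.83, 0.001, -0.002]
contact_force: [-1.0, 5.6, -3.9]
gripper_width: 0.0005
gripper_force: 2.9
t 3.3 tcp in box mm [ -0.4 120.9] tip z 50.8 F [-1.   5.6 -3.9] w 0.0005374459772928211
yaw err 0.08 z [-0.003  0.003 -1.   ]
t: 3.6
tcp_pos: [0.5476, 0.1354, 0.0705]
tool_rot: [0.559, 0.829, -0.0, -0.0]
contact_force: [-1.4, 3.8, -4.0]
gripper_width: 0.0006
gripper_force: 2.1
t 3.6 tcp in box mm [ -0.3 115. ] tip z 51.5 F [-1.4  3.8 -4. ] w 0.0006212251001504743
yaw err 0.01 z [-0. -0. -1.]
```

```bash
for i in 1; do python3 -m pendant '[[[-0.0015,0,0,0,0,0,0],[0,0,0,0,0,0,0]]]'; python3 go.py
python3 -m pendant '[[[-0.0015,0,0,0,0,0,0],[0,0,0,0,0,0,0]]]'; python3 go.py; done
```

```text
t: 3.8
tcp_pos: [0.5476, 0.1354, 0.0705]
tool_rot: [0.559, 0.829, 0.0, -0.001]
contact_force: [-2.9, 5.9, -2.0]
gripper_width: 0.0005
gripper_force: 2.7
t 3.8 tcp in box mm [ -0.3 115. ] tip z 51.5 F [-2.9  5.9 -2. ] w 0.00045141091010957436
yaw err 0.03 z [-0.001  0.002 -1.   ]
t: 4.0
tcp_pos: [0.5476, 0.1353, 0.0705]
tool_rot: [0.558, 0.83, 0.001, -0.002]
contact_force: [-4.3, 6.9, -1.1]
gripper_width: 0.0003
gripper_force: 4.0
t 4.0 tcp in box mm [ -0.3 114.9] tip z 51.5 F [-4.3  6.9 -1.1] w 0.00032180265947062285
yaw err 0.08 z [-0.002  0.003 -1.   ]
```

```bash
python3 -m pendant '[[[0.012,0,0,0,0,0,0],[0,0,-0.04,0,0,0,0],[0,0,-0.035,0,0,0,0],[-0.03,-0.03,0,0,0,0,0],[-0.03,-0.035,0,0,0,0,0]]]'; python3 -m pendant '[[[-0.03,-0.035,0,0,0,0,0],[-0.03,0,0,0,0,0,0],[0,0,0,0,0,0,0]]]'
python3 go.py -101.5 0 100
python3 - <<'E'
from h import *
for n in("scene","top"):
    p,d=imaging.read_camera(n);np.savez(n+"1.npz",p=p,d=d); cv2.imwrite(f"pics/{n}1.png",cv2.resize(p[150:280,150:310] if n=="scene" else p[110:220,170:305],None,fx=4,fy=4))
a=cv2.imread("pics/scene1.png");b=cv2.imread("pics/top1.png")
o=np.zeros((520,1180,3),np.uint8);o[:,:640]=a;o[:440,640:]=b;cv2.imwrite("pics/look1.png",cv2.resize(o,None,fx=.67,fy=.67))
E
```

```text
t: 4.5
tcp_pos: [0.5086, 0.0632, 0.1476]
tool_rot: [0.558, 0.83, 0.001, 0.002]
contact_force: [0.6, -0.2, 0.9]
gripper_width: 0.0006
gripper_force: 0.0
t: 4.8
tcp_pos: [0.4978, -0.0107, 0.1468]
tool_rot: [0.562, 0.827, 0.0, 0.002]
contact_force: [0.1, -0.7, -0.0]
gripper_width: 0.0001
gripper_force: 0.0
t 4.8 tcp in box mm [-101.3   -1.7] tip z 127.8 F [ 0.1 -0.7 -0. ] w 0.0001254626623422053
yaw err -0.46 z [ 0.004 -0.002 -1.   ]
shift [ 0.0018 -0.0003  0.0277]
```

View pics/look1.png

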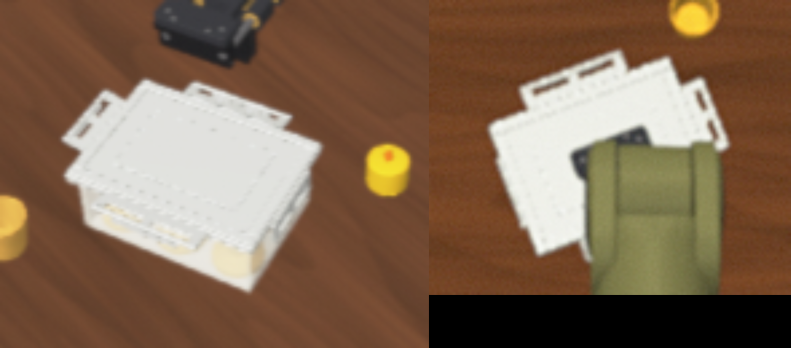

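The left wing is now flat against the tub: no wing shows at the left lid edge, around (515,190) in the composite. The other three still stick out, and the box hasn't moved. The front wing is next.

```bash
python3 -m pendant '[[[0.002,0,0.025,0,0,0,0],[0,0,0.02,0,0,0,0],[0,0,0.01,0,0,0,0],[0,0,0.01,0,0,0,0],[0,0,0.01,0,0,0,0]]]'; python3 go.py;  python3 -m pendant '[[[0,0,0.003,0,0,0,0],[0,0.003,0,0,0,0,0],[0,0.003,0,0,0,0,0],[0,0,0,0,0,0,0]]]'; python3 go.py
```

```text
t: 5.4
tcp_pos: [0.4965, -0.0026, 0.0704]
tool_rot: [0.558, 0.83, 0.0, 0.0]
contact_force: [-0.2, 0.5, -0.3]
gripper_width: 0.0008
gripper_force: 0.1
t 5.4 tcp in box mm [-99.4   6.3] tip z 51.4 F [-0.2  0.5 -0.3] w 0.0008043738757480992
yaw err 0.06 z [ 0.001 -0.    -1.   ]
t: 5.8
tcp_pos: [0.4978, -0.0021, 0.0657]
tool_rot: [0.559, 0.829, -0.003, -0.003]
contact_force: [-6.4, -2.4, -4.8]
gripper_width: 0.0006
gripper_force: 3.3
t 5.8 tcp in box mm [-98.    6.2] tip z 46.7 F [-6.4 -2.4 -4.8] w 0.0006283142430941924
yaw err -0.03 z [-0.009 -0.002 -1.   ]
```

```bash
python3 -m pendant '[[[0,0.003,0,0,0,0,0],[0,0,0,0,0,0,0]]]'; python3 go.py;  python3 -m pendant '[[[0,0.002,0,0,0,0,0],[0,0,0,0,0,0,0]]]'; python3 go.py; python3 -m pendant '[[[0,0.002,0,0,0,0,0],[0,0,0,0,0,0,0]]]'; python3 go.py
```

```text
t: 6.0
tcp_pos: [0.5017, -0.0006, 0.0661]
tool_rot: [0.559, 0.829, -0.002, -0.002]
contact_force: [-1.7, -0.3, -1.8]
gripper_width: 0.0008
gripper_force: 0.9
t 6.0 tcp in box mm [-93.9   6.1] tip z 47.1 F [-1.7 -0.3 -1.8] w 0.0007537282110769588
yaw err -0.04 z [-0.006 -0.001 -1.   ]
t: 6.2
tcp_pos: [0.5054, 0.0006, 0.0672]
tool_rot: [0.559, 0.829, -0.001, -0.001]
contact_force: [-3.8, -2.8, -2.7]
gripper_width: 0.0005
gripper_force: 2.3
t 6.2 tcp in box mm [-90.    5.9] tip z 48.2 F [-3.8 -2.8 -2.7] w 0.0005198412036370827
yaw err 0.0 z [-0.002 -0.001 -1.   ]
t: 6.4
tcp_pos: [0.5064, 0.0011, 0.0668]
tool_rot: [0.559, 0.829, -0.002, -0.001]
contact_force: [-4.9, -3.0, -4.2]
gripper_width: 0.0003
gripper_force: 3.0
t 6.4 tcp in box mm [-88.9   6. ] tip z 47.8 F [-4.9 -3.  -4.2] w 0.00033022703064923385
yaw err -0.0 z [-0.004 -0.001 -1.   ]
```

```bash
python3 -m pendant '[[[0,0.0015,0,0,0,0,0],[0,0,0,0,0,0,0]]]'; python3 go.py;  python3 -m pendant '[[[0,-0.015,0,0,0,0,0],[0,0,-0.04,0,0,0,0],[0,0,-0.035,0,0,0,0],[-0.043,0.02,0,0,0,0,0],[-0.043,0.04,0,0,0,0,0]]]'; python3 -m pendant '[[[-0.043,0.043,0,0,0,0,0],[0,0,0,0,0,0,0],[0,0,0,0,0,0,0]]]'; python3 go.py 0 -124 100
```

```text
t: 6.6
tcp_pos: [0.508, 0.0018, 0.0668]
tool_rot: [0.559, 0.829, -0.001, -0.001]
contact_force: [-3.8, -2.5, -2.4]
gripper_width: 0.0003
gripper_force: 2.2
t 6.6 tcp in box mm [-87.1   6. ] tip z 47.8 F [-3.8 -2.5 -2.4] w 0.0003447424991924996
yaw err -0.01 z [-0.003 -0.001 -1.   ]
t: 7.1
tcp_pos: [0.5791, -0.0572, 0.1471]
tool_rot: [0.558, 0.83, 0.004, 0.003]
contact_force: [0.7, -0.3, 0.5]
gripper_width: 0.0004
gripper_force: 0.0
t: 7.4
tcp_pos: [0.6233, -0.0765, 0.1425]
tool_rot: [0.559, 0.829, -0.0, 0.001]
contact_force: [-0.1, 0.4, -0.3]
gripper_width: 0.0006
gripper_force: 0.0
t 7.4 tcp in box mm [  -9.7 -109.9] tip z 123.5 F [-0.1  0.4 -0.3] w 0.0006167294446254711
yaw err -0.01 z [ 0.001 -0.001 -1.   ]
shift [-0.0141  0.0097  0.0235]
```

```bash
python3 -m pendant '[[[-0.014,0.01,0,0,0,0,0],[0,0,0,0,0,0,0]]]'
python3 - <<'E'
from h import *
for n in("scene","top"):
    p,d=imaging.read_camera(n); cv2.imwrite(f"pics/{n}2.png",cv2.resize(p[150:280,150:310] if n=="scene" else p[110:220,170:305],None,fx=4,fy=4))
a=cv2.imread("pics/scene2.png");b=cv2.imread("pics/top2.png")
o=np.zeros((520,1180,3),np.uint8);o[:,:640]=a;o[:440,640:]=b;cv2.imwrite("pics/look2.png",cv2.resize(o,None,fx=.67,fy=.67))
E
python3 go.py 0 -124 100
```

```text
t: 7.6
tcp_pos: [0.6373, -0.0855, 0.144]
tool_rot: [0.559, 0.829, 0.001, 0.002]
contact_force: [0.2, 0.1, -0.2]
gripper_width: 0.0003
gripper_force: 0.0
t 7.7 tcp in box mm [  -1.1 -122.1] tip z 124.6 F [-0.4  0.3  0.4] w 0.000572283590038195
yaw err 0.03 z [ 0.002  0.001 -1.   ]
shift [-0.0019  0.001   0.0246]
```

View pics/look2.png

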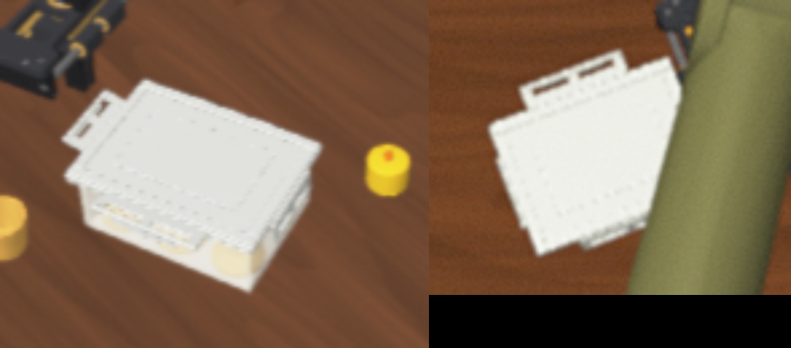

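The left wing is shut, but a thin sliver still shows at the front edge, around (615,235). I'll recheck that with a clear view. The box hasn't moved. Right wing next.

```bash
python3 -m pendant '[[[-0.002,0.001,0.025,0,0,0,0],[0,0,0.02,0,0,0,0],[0,0,0.01,0,0,0,0],[0,0,0.01,0,0,0,0],[0,0,0.01,0,0,0,0]]]'; python3 go.py;  python3 -m pendant '[[[0.003,0,0,0,0,0,0],[0.003,0,0,0,0,0,0],[0.003,0,0,0,0,0,0],[0,0,0,0,0,0,0]]]'; python3 go.py; python3 -m pendant '[[[0.002,0,0,0,0,0,0],[0,0,0,0,0,0,0]]]'; python3 go.py;python3 -m pendant '[[[0.002,0,0,0,0,0,0],[0,0,0,0,0,0,0]]]'; python3 go.py
```

```text
t: 8.2
tcp_pos: [0.638, -0.0865, 0.0678]
tool_rot: [0.559, 0.829, 0.001, 0.0]
contact_force: [0.3, 0.5, -0.1]
gripper_width: 0.0005
gripper_force: 0.0
t 8.2 tcp in box mm [   0.2 -124.6] tip z 48.8 F [ 0.3  0.5 -0.1] w 0.0005367843719519158
yaw err 0.03 z [ 0.001  0.001 -1.   ]
t: 8.6
tcp_pos: [0.6342, -0.0803, 0.0677]
tool_rot: [0.559, 0.829, -0.001, 0.001]
contact_force: [-0.0, -2.4, -2.1]
gripper_width: 0.0003
gripper_force: 1.4
t 8.6 tcp in box mm [  -1.  -117.5] tip z 48.7 F [-0.  -2.4 -2.1] w 0.00030016871114464866
yaw err -0.06 z [ 0.    -0.002 -1.   ]
t: 8.8
tcp_pos: [0.6337, -0.0778, 0.0679]
tool_rot: [0.559, 0.829, -0.0, 0.001]
contact_force: [1.0, -4.4, -1.7]
gripper_width: 0.0007
gripper_force: 2.3
t 8.8 tcp in box mm [  -0.5 -115. ] tip z 48.9 F [ 1.  -4.4 -1.7] w 0.0007140377470660679
yaw err -0.02 z [ 0.001 -0.001 -1.   ]
t: 9.0
tcp_pos: [0.6337, -0.0778, 0.068]
tool_rot: [0.559, 0.829, -0.001, 0.002]
contact_force: [2.6, -8.8, -4.0]
gripper_width: 0.0006
gripper_force: 4.1
t 9.0 tcp in box mm [  -0.5 -114.9] tip z 49.0 F [ 2.6 -8.8 -4. ] w 0.0005884705941900318
yaw err -0.08 z [ 0.003 -0.004 -1.   ]
```

```bash
python3 -m pendant '[[[-0.016,0,0,0,0,0,0],[0,0,-0.04,0,0,0,0],[0,0,-0.035,0,0,0,0],[0.04,0.035,0,0,0,0,0],[0.043,0.035,0,0,0,0,0]]]'; python3 -m pendant '[[[0.043,0.033,0,0,0,0,0],[0,0,0,0,0,0,0],[0,0,0,0,0,0,0]]]'; python3 go.py 101.5 0 100
```

```text
t: 9.5
tcp_pos: [0.6718, 0.005, 0.1455]
tool_rot: [0.56, 0.828, 0.002, 0.001]
contact_force: [-0.1, 0.4, -0.4]
gripper_width: 0.0003
gripper_force: 0.0
t: 9.8
tcp_pos: [0.6834, 0.0571, 0.1424]
tool_rot: [0.557, 0.831, 0.001, -0.001]
contact_force: [0.3, -0.9, 0.3]
gripper_width: 0.0004
gripper_force: 0.0
t 9.8 tcp in box mm [96.3 -8.6] tip z 123.4 F [ 0.3 -0.9  0.3] w 0.000354135172252638
yaw err 0.3 z [-0.001  0.002 -1.   ]
shift [0.0085 0.0053 0.0235]
```

```bash
python3 -m pendant '[[[0.008,0.003,0.02,0,0,0,0],[0,0,0.02,0,0,0,0],[0,0,0.01,0,0,0,0],[0,0,0.01,0,0,0,0],[0,0,0.014,0,0,0,0]]]'; python3 go.py;  python3 -m pendant '[[[0,-0.003,0,0,0,0,0],[0,-0.003,0,0,0,0,0],[0,-0.003,0,0,0,0,0],[0,0,0,0,0,0,0]]]'; python3 go.py; python3 -m pendant '[[[0,-0.002,0,0,0,0,0],[0,0,0,0,0,0,0]]]'; python3 go.py;python3 -m pendant '[[[0,-0.002,0,0,0,0,0],[0,0,0,0,0,0,0]]]'; python3 go.py
```

```text
t: 10.3
tcp_pos: [0.684, 0.0609, 0.0692]
tool_rot: [0.559, 0.829, 0.001, 0.001]
contact_force: [-0.5, 1.3, -0.8]
gripper_width: 0.0002
gripper_force: 0.0
t 10.3 tcp in box mm [98.2 -5.3] tip z 50.2 F [-0.5  1.3 -0.8] w 0.0001766984000769717
yaw err -0.08 z [ 0.002  0.    -1.   ]
t: 10.7
tcp_pos: [0.6753, 0.059, 0.069]
tool_rot: [0.559, 0.829, 0.001, 0.0]
contact_force: [3.1, 0.9, -2.3]
gripper_width: 0.0006
gripper_force: 1.4
t 10.7 tcp in box mm [89.4 -3.8] tip z 50.0 F [ 3.1  0.9 -2.3] w 0.0005534433294006334
yaw err 0.01 z [ 0.002  0.001 -1.   ]
t: 10.9
tcp_pos: [0.675, 0.0589, 0.0695]
tool_rot: [0.558, 0.83, 0.002, 0.002]
contact_force: [6.1, 2.5, -3.8]
gripper_width: 0.0006
gripper_force: 3.2
t 10.9 tcp in box mm [89.1 -3.7] tip z 50.5 F [ 6.1  2.5 -3.8] w 0.0006361071743779416
yaw err 0.04 z [ 0.005  0.001 -1.   ]
t: 11.1
tcp_pos: [0.6749, 0.0589, 0.07]
tool_rot: [0.558, 0.83, 0.003, 0.003]
contact_force: [10.5, 3.5, -5.2]
gripper_width: 0.0005
gripper_force: 4.9
t 11.1 tcp in box mm [89.  -3.7] tip z 51.0 F [10.5  3.5 -5.2] w 0.0005415883678003411
yaw err 0.06 z [ 0.009  0.002 -1.   ]
```

```bash
python3 -m pendant '[[[0,0.014,0,0,0,0,0],[0,0,-0.04,0,0,0,0],[0,0,-0.045,0,0,0,0],[0.045,0,-0.01,0,0,0,0],[0.045,0,-0.01,0,0,0,0]]]'; python3 -m pendant '[[[0.045,0,-0.01,0,0,0,0],[0.045,0,-0.01,0,0,0,0],[0.045,0,0,0,0,0,0],[0.045,0,0,0,0,0,0],[0,0,0,0,0,0,0]]]'
python3 - <<'E'
from h import *
p,d=imaging.read_camera("top");np.savez("top3.npz",p=p,d=d);q,_=imaging.read_camera("scene")
a=cv2.resize(q[150:280,150:310],(420,341));b=cv2.resize(p[120:215,180:290],(500,432),interpolation=2)
cv2.imwrite("pics/look3.png",np.vstack([cv2.resize(b,(660,570))]))
cv2.imwrite("pics/look3s.png",cv2.resize(q,(640,480)))
E
```

```text
t: 11.6
tcp_pos: [0.6508, 0.1437, 0.1761]
tool_rot: [0.561, 0.828, 0.0, 0.001]
contact_force: [-1.3, 0.2, -0.8]
gripper_width: 0.0004
gripper_force: 0.0
t: 12.1
tcp_pos: [0.5775, 0.3218, 0.1934]
tool_rot: [0.554, 0.833, 0.001, -0.003]
contact_force: [-0.7, 1.3, -1.5]
gripper_width: 0.0003
gripper_force: 0.0
```

View pics/look3.png

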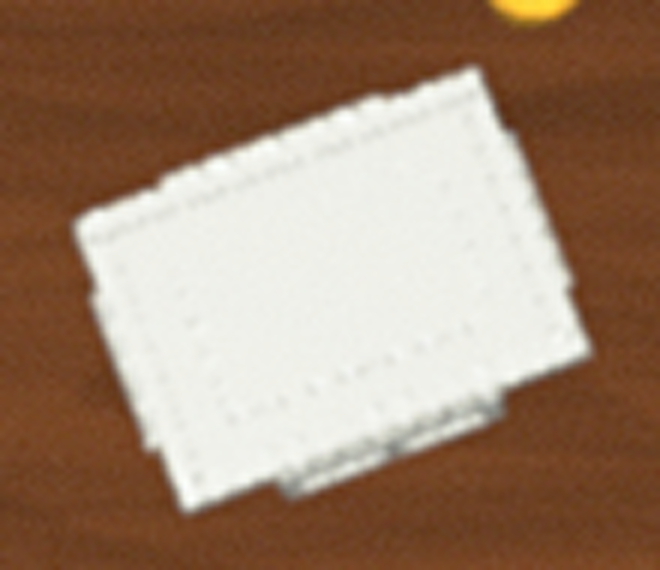

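View pics/look3s.png

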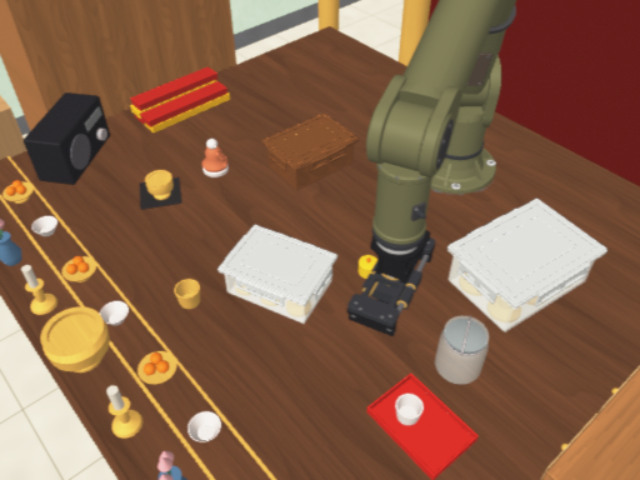

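Left, right and back are shut. The front wing has sprung back to about 0.35 rad: its slotted lip still shows at (390,445) in the crop. I'll press it again.

```bash
python3 go.py -103 0 110;python3 -m pendant '[[[-0.045,-0.03,0,0,0,0,0],[-0.045,-0.03,0,0,0,0,0],[-0.045,-0.03,0,0,0,0,0],[-0.045,-0.03,0,0,0,0,0],[-0.045,-0.03,0,0,0,0,0]]]'; python3 -m pendant '[[[-0.03,-0.025,0,0,0,0,0],[0,0,0,0,0,0,0],[0,0,0,0,0,0,0]]]'; python3 go.py -103 0 100
```

```text
t 12.2 tcp in box mm [ 98.1 267.5] tip z 174.6 F [ 0.4 -0.3  0.5] w 0.0002558492263759522
yaw err 0.19 z [-0.001 -0.001 -1.   ]
shift [-0.2668 -0.2019  0.065 ]
t: 12.7
tcp_pos: [0.5314, 0.063, 0.1938]
tool_rot: [0.56, 0.828, -0.0, 0.0]
contact_force: [1.0, -0.8, 1.0]
gripper_width: 0.0001
gripper_force: 0.0
t: 13.0
tcp_pos: [0.5201, 0.0278, 0.194]
tool_rot: [0.561, 0.828, 0.0, -0.0]
contact_force: [0.1, 0.8, 0.0]
gripper_width: 0.0007
gripper_force: 0.0
t 13.0 tcp in box mm [-66.2  25.6] tip z 175.0 F [0.1 0.8 0. ] w 0.0006850481854284704
yaw err -0.31 z [ 0.     0.001 -1.   ]
shift [-0.0259 -0.0367  0.075 ]
```

```bash
python3 -m pendant '[[[-0.026,-0.037,0,0,0,0,0],[0,0,0.03,0,0,0,0],[0,0,0.03,0,0,0,0],[0,0,0.02,0,0,0,0],[0,0,0,0,0,0,0]]]'; python3 go.py -102 0 52
```

```text
t: 13.5
tcp_pos: [0.4937, -0.007, 0.111]
tool_rot: [0.558, 0.83, -0.002, -0.002]
contact_force: [0.5, -0.5, -0.8]
gripper_width: 0.0004
gripper_force: 0.0
t 13.5 tcp in box mm [-103.7    3.3] tip z 92.0 F [ 0.5 -0.5 -0.8] w 0.0004380709406715896
yaw err 0.06 z [-0.006 -0.002 -1.   ]
shift [-0.0033  0.0019  0.0399]
```

```bash
python3 -m pendant '[[[-0.003,0,0.02,0,0,0,0],[0,0,0.02,0,0,0,0],[0,0,0,0,0,0,0],[0,0.003,0,0,0,0,0],[0,0,0,0,0,0,0]]]'; python3 go.py; python3 -m pendant '[[[0,0.003,0,0,0,0,0],[0,0.002,0,0,0,0,0],[0,0,0,0,0,0,0]]]'; python3 go.py; python3 -m pendant '[[[0,0.003,0,0,0,0,0],[0,0,0,0,0,0,0]]]'; python3 go.py; python3 -m pendant '[[[0,0.003,0,0,0,0,0],[0,0,0,0,0,0,0]]]'; python3 go.py
```

```text
t: 14.0
tcp_pos: [0.5014, -0.0085, 0.0751]
tool_rot: [0.558, 0.83, 0.001, 0.001]
contact_force: [-0.3, 0.6, 0.2]
gripper_width: 0.0003
gripper_force: 0.0
t 14.0 tcp in box mm [-97.1  -1.1] tip z 56.1 F [-0.3  0.6  0.2] w 0.000307920445964346
yaw err 0.05 z [ 0.003  0.    -1.   ]
t: 14.3
tcp_pos: [0.505, -0.0069, 0.0741]
tool_rot: [0.559, 0.829, 0.0, 0.0]
contact_force: [-0.1, 0.2, 0.0]
gripper_width: 0.0002
gripper_force: 0.0
t 14.3 tcp in box mm [-93.1  -0.9] tip z 55.1 F [-0.1  0.2  0. ] w 0.00023570435808642818
yaw err 0.02 z [ 0.001  0.    -1.   ]
t: 14.5
tcp_pos: [0.5075, -0.0059, 0.0737]
tool_rot: [0.559, 0.829, 0.0, 0.0]
contact_force: [0.5, 0.5, 0.4]
gripper_width: 0.0008
gripper_force: 0.0
t 14.5 tcp in box mm [-90.5  -0.9] tip z 54.7 F [0.5 0.5 0.4] w 0.0007874726107170645
yaw err 0.01 z [ 0.  0. -1.]
t: 14.7
tcp_pos: [0.5103, -0.0048, 0.0736]
tool_rot: [0.559, 0.829, 0.0, 0.0]
contact_force: [0.2, 0.8, 0.0]
gripper_width: 0.0006
gripper_force: 0.0
t 14.7 tcp in box mm [-87.5  -0.9] tip z 54.6 F [0.2 0.8 0. ] w 0.0005506951916789423
yaw err 0.02 z [ 0. -0. -1.]
```

```bash
python3 - <<'E'
from h import *
K,R,t=cam("top"); print("cam",-R.T@t)
C=np.array([(75,222),(478,67),(592,353),(185,512)])/6+[180-.4,120-.4]
f=np.load("pose.npz");c,th,R,e=pose(onplane("top",C,.085)); print(c-f["c"],np.degrees(th-f["th"]))
# expected front lip line pixel for shut / 0.35
Rb=np.array([[np.cos(th),-np.sin(th)],[np.sin(th),np.cos(th)]])
for nm,out,z in(("shut low",4,54),("shut top",4,78),("open .35",12,56)):
    P=np.r_[c+Rb@[-.0725-out/1000,0],z/1000]; print(nm,(proj("top",P)-[179.6,119.6])*6)
E
python3 -m pendant '[[[0,0.003,0.003,0,0,0,0],[0,0,0,0,0,0,0]]]'; python3 go.py
```

```text
cam [0.39801983 0.02071446 1.35564775]
[ 0.00067929 -0.00023042] 0.031155166337050393
shut low [[392.86956137 448.50303896]]
shut top [[393.76007876 443.61309475]]
open .35 [[399.19178894 463.9711765 ]]
t: 14.9
tcp_pos: [0.5126, -0.0038, 0.0701]
tool_rot: [0.559, 0.829, -0.0, -0.0]
contact_force: [0.1, 0.4, -0.1]
gripper_width: 0.0005
gripper_force: 0.1
t 14.9 tcp in box mm [-85.   -0.9] tip z 51.1 F [ 0.1  0.4 -0.1] w 0.000544000341205638
yaw err 0.01 z [-0.001 -0.    -1.   ]
```

```bash
python3 -m pendant '[[[0,0.002,0.001,0,0,0,0],[0,0,0,0,0,0,0]]]'; python3 go.py|head -1; python3 -m pendant '[[[0,0.002,0.001,0,0,0,0],[0,0,0,0,0,0,0]]]'|sed -n 4p; python3 go.py|head -1;python3 -m pendant '[[[0,0.002,0,0,0,0,0],[0,0,0,0,0,0,0]]]'|sed -n 4p; python3 go.py|head -1
```

```text
t: 15.1
tcp_pos: [0.5134, -0.0035, 0.0693]
tool_rot: [0.559, 0.829, -0.001, -0.001]
contact_force: [-4.6, -1.6, 3.8]
gripper_width: 0.0007
gripper_force: 2.6
t 15.1 tcp in box mm [-84.1  -0.9] tip z 50.3 F [-4.6 -1.6  3.8] w 0.0006945014884615166
contact_force: [-10.9, -2.7, 11.3]
t 15.3 tcp in box mm [-84.1  -1. ] tip z 49.5 F [-10.9  -2.7  11.3] w 0.00020867647362182457
contact_force: [-15.7, -4.5, 16.9]
t 15.5 tcp in box mm [-84.  -1.] tip z 49.4 F [-15.7  -4.5  16.9] w 0.0003468582623987094
```

The fingers have now hit a rigid stop at -84 mm. Together with the +89 mm stop at the back, that means the box centre is really about 2.5 mm farther away than measured, so my first front press was about 3 mm short. I'll back off and check.

```bash
python3 -m pendant '[[[0,-0.006,0,0,0,0,0],[0,-0.012,0,0,0,0,0],[0,0,0,0,0,0,0],[0,0,-0.04,0,0,0,0],[0,0,-0.045,0,0,0,0]]]'; python3 -m pendant '[[[0.045,0.01,-0.01,0,0,0,0],[0.045,0.01,-0.01,0,0,0,0],[0.045,0.02,0,0,0,0,0],[0.045,0.03,0,0,0,0,0],[0.045,0.03,0,0,0,0,0]]]';python3 -m pendant '[[[0.04,0.03,0,0,0,0,0],[0,0,0,0,0,0,0],[0,0,0,0,0,0,0]]]'
python3 - <<'E'
from h import *
p,d=imaging.read_camera("top");o=np.load("top3.npz")["p"]
b=np.hstack([cv2.resize(i[145:215,190:285],(390,287),interpolation=2) for i in(o,p)])
f=cv2.resize(p,(780,585))[60:,:]
cv2.imwrite("pics/look4.png",np.vstack([b,cv2.resize(p[80:260,40:432],(780,310))]))
E
```

```text
t: 16.0
tcp_pos: [0.5004, -0.0082, 0.1532]
tool_rot: [0.559, 0.829, -0.001, -0.001]
contact_force: [0.2, 0.6, 0.3]
gripper_width: 0.0002
gripper_force: 0.0
t: 16.5
tcp_pos: [0.5083, 0.2325, 0.1742]
tool_rot: [0.558, 0.83, 0.001, 0.0]
contact_force: [0.2, -0.5, 0.5]
gripper_width: 0.0004
gripper_force: 0.0
t: 16.8
tcp_pos: [0.5206, 0.2796, 0.1728]
tool_rot: [0.557, 0.83, -0.0, 0.0]
contact_force: [0.0, -2.0, -0.4]
gripper_width: 0.0006
gripper_force: 0.0
```

View pics/look4.png

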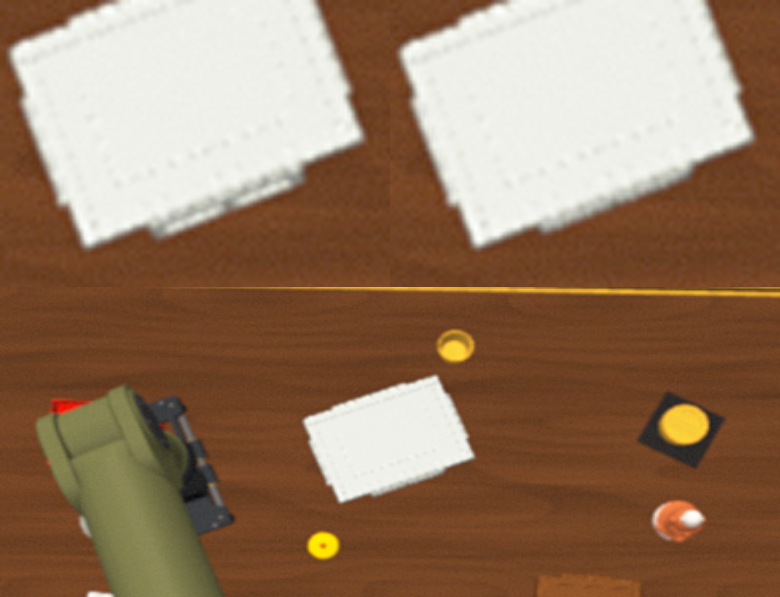

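The front wing is now shut: in the right-hand crop the protruding slotted lip at (225,205) in the left one is gone. All four wings are in, and the box and the things visible around it haven't moved.

```bash
python3 -c "
from station import manip
print(manip.close_job())"
```

```text
the job is handed in; nothing more can be done
None
```

All four wings of the small white box look shut in the final pictures, the front one after a second press; the box stayed in place, nothing else was touched, and the job is handed in at about 17 s.

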